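Set a spring balancer's ratchet to the marker pin

ROBOT

A 6-joint arm with a two-finger parallel gripper is mounted at the origin on the work surface. World frame = base frame: x ahead of the robot, y to its left, z up, the work surface at z = 0. Lengths are in m, angles in rad, forces in N, time in s.
With the tool pointing down it reaches from about 0.35 to 0.925 m from the base axis. Payload 6.4 kg.
Tool frame: the origin (TCP) lies between the finger pads; the fingertips stand 25 mm ahead of it and the grasp point (between the pads) lies 6 mm ahead of it; z points along the fingers, y is the direction in which the jaws open and shut (so a half turn about z gives the same grasp; the last joint's range is limited). The gripper opens to 85 mm and grips with 20 to 120 N. Pads are 22 mm wide; open, the fingers measure 114 mm over their backs; the gripper's body (76 mm by 85 mm) begins 54 mm behind the grasp point. The pads swing forward as they close: fully open they stand 13 mm farther back than shut.
Start: joints at [1.148, 0.245, 1.558, -0, 1.339, -0.174], TCP at [0.16, 0.63, 0.256] pointing down, gripper open.
Joint ranges: [-3.13, 3.13], [-1.02, 2.26], [0.13, 2.54], [-0.95, 4.09], [0.21, 2.88], [-2.74, 2.74]. Speed limits (rad/s): [2.57, 2.57, 3.14, 3.14, 3.14, 3.14].

INTERFACE

Orientations are given as a unit quaternion [x, y, z, w].
In Python, from station import telemetry, imaging, workorder gives the robot as it stands.
- The arm moves only by the tool jog_arm, never from a script. Its argument "commands" is one flat list of numbers, 4 for each row, row after row: the shift along the world's x, y, z in m, then the turn about the world's z in rad. In form: [x, y, z, twist, x, y, z, twist, ...]. A call has 1 to 5 rows; each row shifts and turns the commanded pose from where the row before left it; what a row does not reach is not made up. A row lasts 1/10 s, in which the tool goes at most 50 mm and 8.59 degrees, less where a joint would pass 70% of its speed; a pose out of reach is approached as far as the arm can. A call is refused whole if a number of a shift passes 0.05 or a number of a turn 0.15, either way. A call with a gripper value outside its range is refused whole. "fingers" is the closure, from 0 (fully open) to 1 (shut), set as the call begins (left out, the last holds). The fingers move at their own pace and stop on an object; "grip_force" is the grip in N (left out, the last holds). Time passes only in rows, so rows that do not move let the fingers close. It gives the time, the measured TCP pose, the force and the opening at its end, in the units of the state.
- telemetry.observe(): the state, without advancing time (a new reading comes with each control period).
- imaging.snapshot(name): name is "scene" or "side" or "wrist"; returns the picture (480x640x3 uint8, red, green, blue); there is no depth.
- imaging.camera_model(name): a dict with "fx", "fy", "cx", "cy" (pixels), "world_from_camera" (4x4, takes a point from camera to world coordinates); the wrist camera has in their place "T_tool_cam" (4x4, takes a point from camera to tool coordinates, whose origin is the TCP and whose axes are the flange's). Camera axes: x right, y up, looking along -z (the intrinsics and any distortion apply to the point x, -y, -z); pixel columns grow to the right and rows downward; lengths in m; the calibration is good to about 2 mm. A picture is of the moment at which its call begins: read the wrist's pose just before it. camera_model takes no time and is no camera call.
- workorder.finish_job(): hands the job in, once; it reports no verdict.
The state is a dict: "t": time; "qpos": joint angles; "dq": joint speeds; "joint_efforts": joint torques, N m; "ee_pos": TCP position; "orientation": TCP orientation; "ft_force": force on the tool from outside, world axes, zero at the start; "ft_torque": the same for the moment, N m; "gripper_width": finger opening in m.
Only numpy, scipy, OpenCV 4.12 (cv2) and the standard library are available. Lean on these libraries where they do the work, as an engineer would, in place of code of your own. Each camera call takes 0.05 s, during which the arm holds its last target.

TASK

This spring balancer is wound too slack for its tool. Wind the black pointer knob clockwise (seen from above) until the pawl has clicked in at the tooth where the knob's nose points at the tall marker pin in the cover (not at the low slotted screws beside it), then ease the knob back so that the spring's load comes down gently on the pawl, with no running back that slams it and no forcing of the knob back against it, and let go. Last, swing the small upright-post keeper fully home behind the pawl; do not go on to the next tooth past the pin, and leave the socket, spanner, fitting and wood offcut where they are.

Things in the scene. Friction and masses are not known exactly. Their poses are not given: they have to be found in the camera images.
- balancer: Spring balancer (tool retractor) lying flat, fixed on a plywood board 250 x 220 x 15 mm. Round grey housing 200 mm across; its cover is 75 mm above the bench. Origin: centre of the board's underside, on the bench, on the knob's vertical axis; z up; suspension eye at +x, pawl and keeper on the +y side, marker pin on the -y side of the cover.
- knob: Black pointer knob in the middle of the cover, fast on the arbor with the ratchet wheel. Origin: on its axis at cover height, 75 mm above the bench; z up; +x points along the nose. It starts on the pawl, 3 to 8 teeth short of the pin.
- arbor (a joint): Angle of the arbor with knob and ratchet wheel, rad, growing clockwise seen from above as it is wound; one turn is 2 pi; its zero has no meaning for the setting. A mainspring of 0.1 to 0.3 N m (more when wound further) always drives it back, counter-clockwise; the pawl drags a little on top. Without a firm grip on the knob (15 N) it is not to run back faster than 0.5 rad/s, which half a degree of free run exceeds.
- knob_grip (a point): Centre of the knob's grip bar, on the axis, 119 mm above the bench. Upright bar 14 mm wide (along the knob's y), from 32 mm behind the axis to 22 mm before it, 105 to 133 mm above the bench; from there the nose tapers to 55 mm before the axis (105 to 125 mm high). Under the bar a hub 34 mm across.
- knob_point (a point): Point straight ahead of the knob's nose, 64 mm from the axis, at the pin's distance: over the pin's axis when the nose points exactly at the pin.
- ratchet: Steel ratchet wheel under the knob, 90 mm across, 79 to 91 mm above the bench, 20 teeth, 18 degrees a tooth but worn uneven by up to 2 degrees. Origin as the knob's. Wound clockwise, the pawl drops in behind a tooth 4 to 6 degrees beyond the angle where that tooth will then rest on the pawl. Let go between two clicks, it flies back to the last tooth caught.
- marker: Marker pin: steel, 8 mm thick, standing 18 mm above the cover, 64 mm from the knob's axis, in one of three holes 18 degrees (20 mm) apart; the others hold slotted screws 3 mm high. Origin: its foot on the cover. On the right tooth the nose comes to rest within 4 degrees either side of the pin's direction (the pawl plate's setting differs by up to 2 mm); the next tooth rests 18 degrees on.
- pawl: Steel sprung pawl beside the wheel, 11 mm thick, 41 mm long. Origin: its pivot, at cover height. It swings out about 8 degrees over each tooth. At rest it carries the spring's load, 4 to 11 N; it must not get more than twice that, 22 N, as it does when slammed, or when the knob is turned back against it by hand. Once it has the load, the hand on the knob feels no more turning moment.
- keeper_post (a point): Middle of the keeper's upright thumb post, 105 mm above the bench: 10 mm thick, 88 to 115 mm above the bench, 22 mm from the keeper's pivot. The keeper is a small flat steel lever on the cover, beside the pawl on the outer side; nothing else near it is higher than 95 mm, but for the knob.
- keeper_pivot (a point): The keeper's vertical pivot axis, given at 105 mm above the bench; its boss is 13 mm across and ends 93 mm above the bench.
- keeper (a joint): Keeper angle in rad: 0 to 0.1 swung out, about 0.96 fully home, growing counter-clockwise seen from above: its post is pushed from the outer side in towards the knob, on a 22 mm arc about the pivot, with some 1.5 N, and stays where it is left. Home, it stops the pawl lifting, so the knob can be wound no more; it goes home only while the pawl is down in a tooth.
- socket: Bystander: dark deep socket, 38 mm across, 65 mm high, standing on the bench. Origin: centre of its foot.
- spanner: Bystander: open spanner 170 mm long, lying on the bench.
- fitting: Bystander: brass push-in fitting, 22 mm across, 36 mm high, standing on the bench. Origin: centre of its foot.
- offcut: Bystander: wood offcut 130 x 60 x 40 mm, lying on the bench. Origin: centre of its underside.

How it is judged:
On the way:
1. the nose points at the marker pin and the pawl alone holds the knob, let go and still (horizontal distance between knob_point and marker below 0.0065 m and contact force between the fingers and knob below 0.2 N and angular speed of knob below 0.1 rad/s), for 0.3 s.
At the end, for the whole second after the job is handed in: The point ahead of the knob's nose stands within 6.5 mm (about 6 degrees) of the marker pin, the knob is still and its spring's load lies on the pawl, and the keeper is swung in to at least 0.84 of its 0.96 rad (horizontal distance between knob_point and marker below 0.0065 m and angular speed of knob below 0.1 rad/s and value of joint keeper above 0.84 rad and contact force between pawl and ratchet above 1 N); the robot touches nothing.
It fails at once if the knob is let go before the pawl has the load: it runs back faster than 0.5 rad/s with no grip on it (velocity of joint arbor below -0.5 rad/s and contact force between the fingers and knob below 15 N).
It fails at once if the pawl is slammed or forced: more than 22 N between it and the ratchet wheel (contact force between pawl and ratchet above 22 N).
It fails at once if the socket, spanner, fitting or offcut is moved by more than 20 mm (distance of any of socket, spanner, fitting, offcut from where it was at the start of the episode above 0.02 m).
It also fails if it takes over 72 s, if anything falls off the work surface, if the arm or the gripper's body presses on something with over 40 N, if the wrist force passes 120 N, or if a joint passes its speed limit or range.

## Working session

There is one attempt and no reset: what is moved stays moved. The work goes in short steps, Python scripts to look and compute and a tool call to move; the robot and the scene stay as the last step left them, time stands still between calls to the robot, and variables do not carry over. Pictures are saved under pics/ and viewed, and the job is handed in when it is done.

Besides the shell and the picture viewer there is one more tool, called as name(argument=value, ...), one argument or row to a line, values as JSON. jog_arm: Moves the arm, as the interface text tells. Its arguments: {"type":"object","properties":{"commands":{"type":"array","items":{"type":"number"}},"fingers":{"type":"number"},"grip_force":{"type":"number"}},"required":["commands"]}

```bash
mkdir -p pics; cat > h.py <<'E'
import numpy as np,cv2
from station import telemetry, imaging, workorder
def snap(name,fn=None):
    s=telemetry.observe(); im=imaging.snapshot(name)
    if fn: cv2.imwrite('pics/'+fn,cv2.cvtColor(im,cv2.COLOR_RGB2BGR))
    return s,im
E
python3 - <<'E'
from h import *
for n in ["scene","side","wrist"]:
    s,im=snap(n,n+"0.png"); print(n,imaging.camera_model(n))
print(s)
E
```

```text
scene {'fx': 498.69558149235667, 'fy': 498.69558149235667, 'cx': 320.1679318027001, 'cy': 227.35416955159363, 'world_from_camera': array([[-0.56354336, -0.66083296,  0.49570019,  1.04497379],
       [ 0.82596399, -0.46107667,  0.32433284,  0.3140769 ],
       [ 0.01422596,  0.59220613,  0.80566092,  0.91806483],
       [ 0.        ,  0.        ,  0.        ,  1.        ]])}
side {'fx': 535.2620600261063, 'fy': 535.2620600261063, 'cx': 316.8774067934371, 'cy': 235.17873235891793, 'world_from_camera': array([[ 0.99808413,  0.02695292, -0.05569209,  0.49421534],
       [-0.06109624,  0.57138276, -0.81840637, -0.98846974],
       [ 0.00976306,  0.82024099,  0.57193478,  0.78841048],
       [ 0.        ,  0.        ,  0.        ,  1.        ]])}
wrist {'fx': 371.8306610751631, 'fy': 371.8306610751631, 'cx': 325.29764957474146, 'cy': 234.7980910387769, 'T_tool_cam': array([[-9.06035306e-04,  9.51386514e-01,  3.07998183e-01,
         7.92980478e-02],
       [ 9.99998652e-01,  1.28384218e-03, -1.02401921e-03,
         5.55939460e-05],
       [-1.36965912e-03,  3.07996840e-01, -9.51386394e-01,
        -1.16669818e-01],
       [ 0.00000000e+00,  0.00000000e+00,  0.00000000e+00,
         1.00000000e+00]])}
{'t': 0.1, 'qpos': array([ 1.14791586e+00,  2.45743832e-01,  1.55889791e+00, -2.15300673e-05,
        1.33872487e+00, -1.74071611e-01]), 'dq': array([ 0.00051416, -0.00270396, -0.00337501,  0.0014553 , -0.00164632,
       -0.00019577]), 'joint_efforts': array([-3.19349529e-04, -4.30670178e+01, -3.27131367e+01, -1.00430350e-04,
        2.78768523e-03, -8.27192736e-06]), 'ee_pos': array([0.15984914, 0.62955731, 0.25528763]), 'orientation': array([ 1.24081273e-01,  9.92271662e-01, -8.50845514e-04, -2.50818520e-04]), 'ft_force': array([ 0.36877158, -0.03499021,  0.09891117]), 'ft_torque': array([ 0.0601998 , -0.03442601, -0.00595454]), 'gripper_width': 0.0853401524920119}
```

View pics/scene0.png

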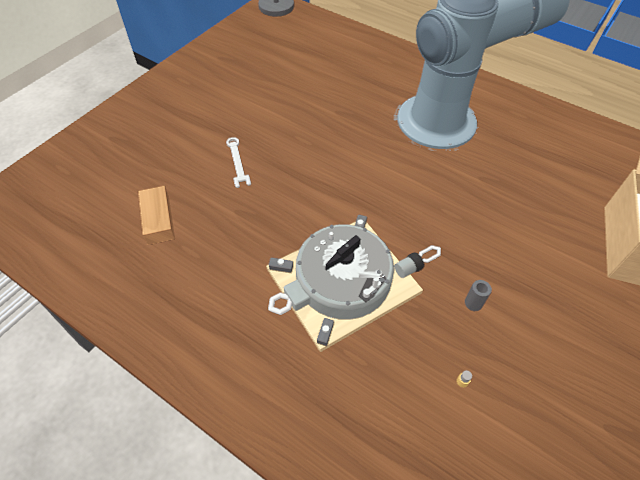

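View pics/side0.png

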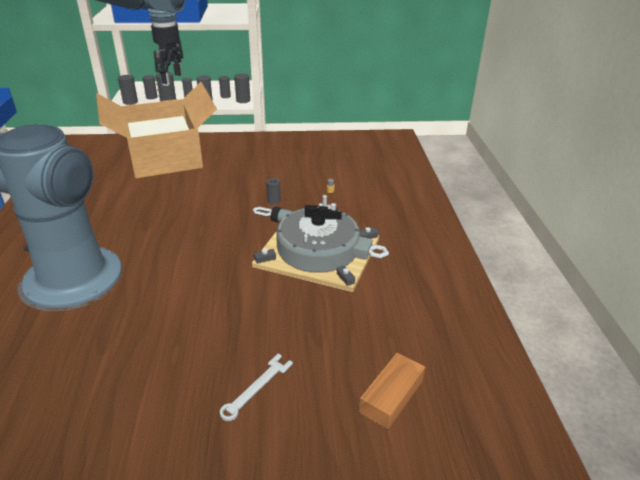

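View pics/wrist0.png

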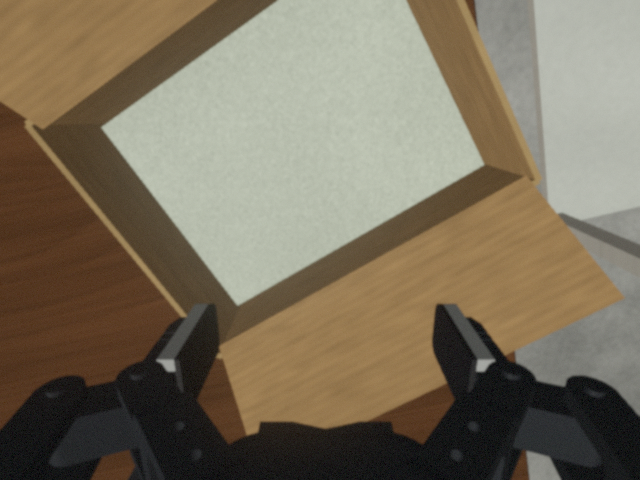

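The scene view shows the balancer with its knob near (345,252), and the socket (478,294) and fitting (464,378) beyond it. The spanner and offcut are well away. The side view has the knob at (320,212).

```bash
cat >> h.py <<'E'
def ray(name,px,s=None):
    m=imaging.camera_model(name)
    if name=="wrist":
        from scipy.spatial.transform import Rotation as R
        T=np.eye(4);T[:3,:3]=R.from_quat(s['orientation']).as_matrix();T[:3,3]=s['ee_pos'];T=T@m['T_tool_cam']
    else: T=m['world_from_camera']
    d=np.array([(px[0]-m['cx'])/m['fx'],-(px[1]-m['cy'])/m['fy'],-1.])
    return T[:3,3],T[:3,:3]@d
def onz(name,px,z,s=None):
    o,d=ray(name,px,s); return o+d*(z-o[2])/d[2]
E
python3 - <<'E'
from h import *
for n,(x,y) in {"scene":(345,270),"side":(320,230)}.items():
    im=cv2.imread(f'pics/{n}0.png')[y-75:y+75,x-100:x+100]
    cv2.imwrite(f'pics/{n}0z.png',cv2.resize(im,None,fx=4,fy=4,interpolation=cv2.INTER_CUBIC))
print(onz("scene",(345,250),.119),onz("side",(319,212),.125))
for p in [(478,294),(464,378)]: print(onz("scene",p,.03))
E
```

```text
[0.57067795 0.06214465 0.119     ] [0.56943624 0.05406861 0.125     ]
[0.45406593 0.31276015 0.03      ]
[0.62957689 0.36223746 0.03      ]
```

View pics/scene0z.png

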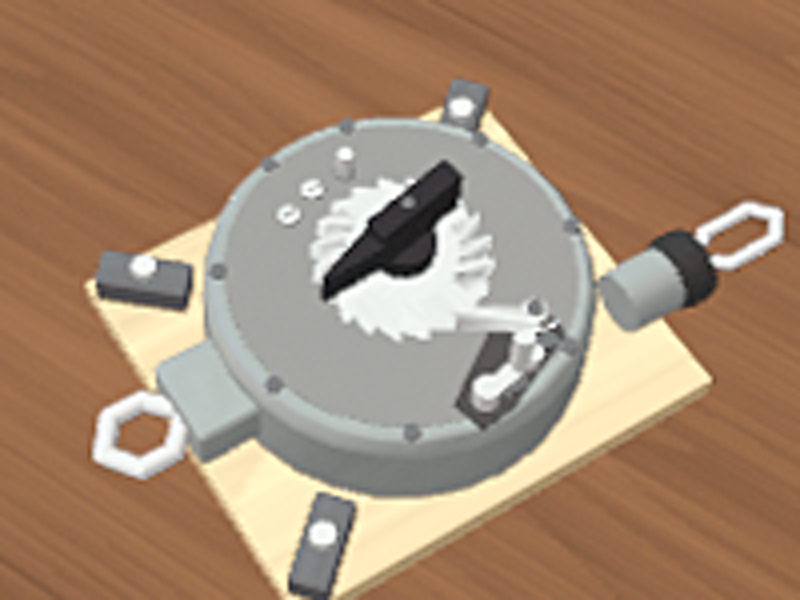

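View pics/side0z.png

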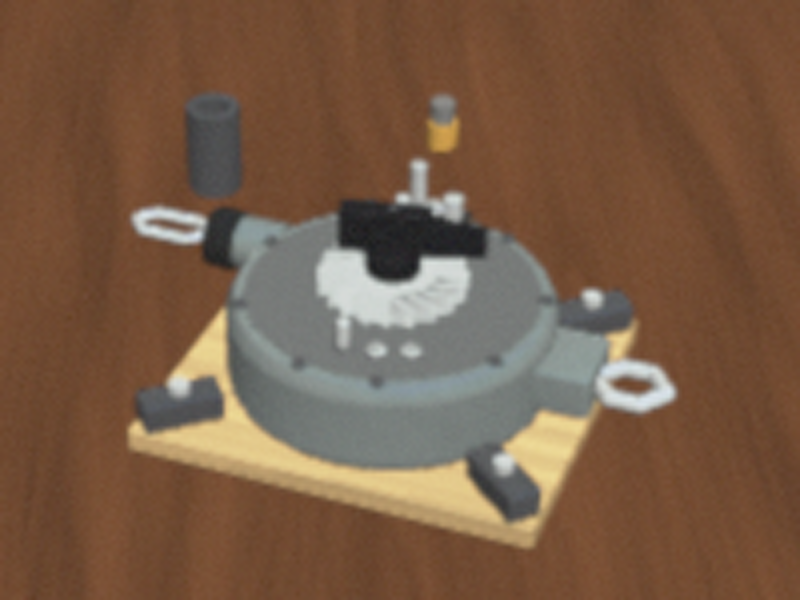

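jog_arm(
  commands=[0.027, -0.038, 0.003, 0, 0.027, -0.038, 0.003, 0, 0.027, -0.038, 0.003, 0, 0.027, -0.038, 0.003, 0, 0.027, -0.038, 0.003, 0],
)

```text
t: 0.65
ee_pos: [0.2956, 0.4383, 0.2711]
orientation: [0.124, 0.992, -0.0, -0.0]
ft_force: [0.5, 1.0, 0.8]
gripper_width: 0.0854
```

jog_arm(
  commands=[0.027, -0.038, 0.003, 0, 0.027, -0.038, 0.003, 0, 0.027, -0.038, 0.003, 0, 0.027, -0.038, 0.003, 0, 0.027, -0.038, 0.003, 0],
)

```text
t: 1.15
ee_pos: [0.4306, 0.2483, 0.2863]
orientation: [0.124, 0.992, 0.0, 0.0]
ft_force: [1.2, 0.4, -0.4]
gripper_width: 0.0854
```

jog_arm(
  commands=[0.027, -0.038, 0.003, 0, 0.027, -0.038, 0.003, 0, 0.027, -0.038, 0.003, 0, 0.027, -0.038, 0.003, 0, 0, 0, 0, 0],
)

```text
t: 1.65
ee_pos: [0.5404, 0.0938, 0.2984]
orientation: [0.127, 0.992, -0.001, 0.001]
ft_force: [-0.3, 0.9, -0.2]
gripper_width: 0.0856
```

```bash
python3 - <<'E'
from h import *
s,im=snap("wrist","w1.png");print(s['t'],s['ee_pos'],s['orientation'],s['qpos'])
z=lambda x,y:(245+x/4,195+y/4)
a=onz("scene",z(325,290),.117);b=onz("scene",z(452,172),.128);print(a,b,np.degrees(np.arctan2(*(a-b)[1::-1])))
E
```

```text
1.65 [0.5403561  0.0938327  0.29842171] [ 1.27001875e-01  9.91902205e-01 -5.12740149e-04  5.26424506e-04] [-3.43661010e-02 -2.76407774e-02  1.77580143e+00 -1.13682937e-03
  1.39247902e+00 -1.35026967e+00]
[0.62303878 0.05385791 0.117     ] [0.5380547  0.07061526 0.128     ] -11.154615146077175
```

View pics/w1.png

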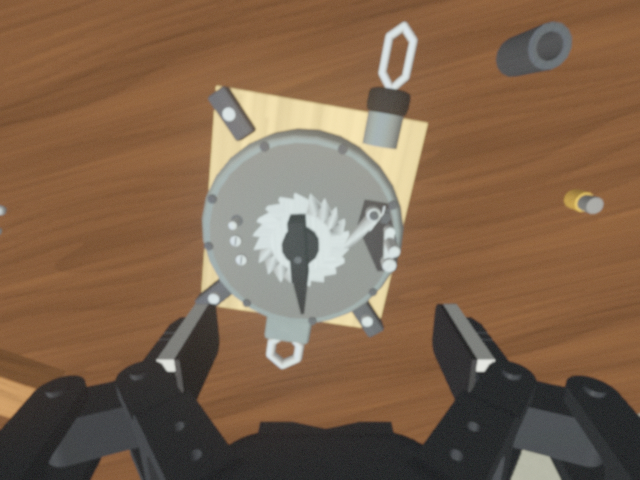

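The wrist view shows the nose pointing down the image (tip about (303,312)), the pin top left (235,222), the screws at (235,241) and (241,260), and the pawl and keeper on the right (375–395, 210–268).

```bash
python3 - <<'E'
from h import *
im=cv2.imread('pics/w1.png')[120:330,190:420]
cv2.imwrite('pics/w1z.png',cv2.resize(im,None,fx=2.8,fy=2.8,interpolation=cv2.INTER_CUBIC))
E
```

```text
(no output)
```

View pics/w1z.png

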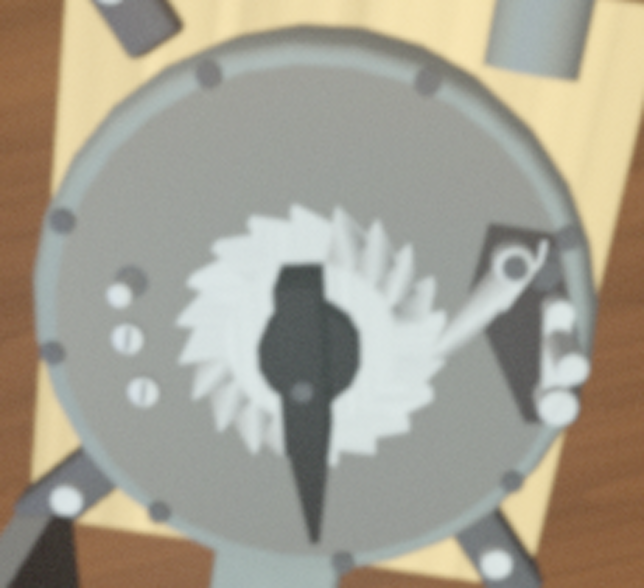

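```bash
cat >> h.py <<'E'
def fitc(P):
    A=np.c_[2*P[:,:2],np.ones(len(P))];r=np.linalg.lstsq(A,(P[:,:2]**2).sum(1),rcond=None)[0]
    return r[:2],np.sqrt(r[2]+r[:2]@r[:2])
def pol(p,c):
    v=np.array(p)[:2]-c; return round(np.hypot(*v)*1000,1),round(np.degrees(np.arctan2(v[1],v[0])),1)
E
python3 - <<'E'
from h import *
s=dict(ee_pos=np.array([0.5403561,0.0938327,0.29842171]),orientation=np.array([1.27001875e-01,9.91902205e-01,-5.12740149e-04,5.26424506e-04]))
w=lambda x,y,z:onz("wrist",(190+x/2.8,120+y/2.8),z,s)
B=np.array([w(x,y,.076) for x,y in [(209,75),(428,80),(568,238),(512,480),(342,560),(160,511),(52,351),(62,220)]])
c,r=fitc(B);print(c,r,[pol(b,c) for b in B])
for n,a in dict(pin=(119,295,.093),s1=(127,340,.078),s2=(143,392,.078),tip=(316,542,.115),dot=(302,392,.133),tail=(301,264,.133),pawlpiv=(515,267,.088),keepTop=(563,312,.115),k2=(575,367,.1),k3=(558,408,.093)).items():
    p=w(*a);print(n,p.round(4),pol(p,c))
E
```

```text
[0.56673674 0.06429193] 0.09093805543134334 [(np.float64(90.4), np.float64(-174.0)), (np.float64(91.3), np.float64(140.9)), (np.float64(90.9), np.float64(95.6)), (np.float64(90.9), np.float64(35.8)), (np.float64(91.0), np.float64(-9.3)), (np.float64(90.8), np.float64(-53.9)), (np.float64(91.2), np.float64(-99.3)), (np.float64(91.1), np.float64(-129.1))]
pin [0.5349 0.0089 0.093 ] (np.float64(63.9), np.float64(-119.8))
s1 [0.5542 0.0014 0.078 ] (np.float64(64.2), np.float64(-101.3))
s2 [5.738e-01 5.000e-04 7.800e-02] (np.float64(64.1), np.float64(-83.7))
tip [0.6257 0.0506 0.115 ] (np.float64(60.6), np.float64(-13.0))
dot [0.5675 0.0638 0.133 ] (np.float64(0.9), np.float64(-30.8))
tail [0.5304 0.0742 0.133 ] (np.float64(37.7), np.float64(164.8))
pawlpiv [0.5596 0.1348 0.088 ] (np.float64(70.8), np.float64(95.8))
keepTop [0.5691 0.1441 0.115 ] (np.float64(79.8), np.float64(88.3))
k2 [0.5936 0.1456 0.1   ] (np.float64(85.6), np.float64(71.7))
k3 [0.6094 0.1379 0.093 ] (np.float64(85.1), np.float64(59.9))
```

jog_arm(
  commands=[0.015, -0.017, -0.03, 0, 0.014, -0.016, -0.03, 0, 0, 0, -0.01, 0, 0, 0, 0, 0, 0, 0, 0, 0],
)

```text
t: 2.2
ee_pos: [0.5669, 0.0661, 0.2293]
orientation: [0.123, 0.992, 0.0, 0.0]
ft_force: [0.4, 0.4, 0.4]
gripper_width: 0.0856
```

```bash
python3 - <<'E'
from h import *
s,im=snap("wrist","w2.png");print(s['t'],s['ee_pos'],s['orientation'],s['qpos'],s['ft_torque'])
print(onz("scene",(347,245.5),.133))
E
```

```text
2.2 [0.56686552 0.06610599 0.22925025] [1.23416044e-01 9.92354906e-01 1.56288297e-04 4.43797288e-04] [-8.26227854e-02  8.65779148e-02  1.78792934e+00  2.89146051e-04
  1.26618572e+00 -1.40604266e+00] [-0.05130497  0.01944986 -0.04806181]
[0.5681312 0.0641355 0.133    ]
```

View pics/w2.png

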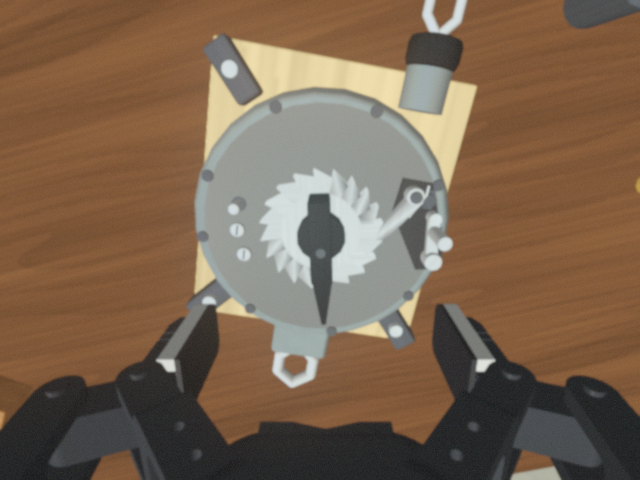

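The knob now lies at about (320,235), its centre dot at (320,254), nose tip (323,323), pin top (233,209). I'll measure on an enlargement.

```bash
python3 - <<'E'
from h import *
im=cv2.imread('pics/w2.png')[80:345,185:460]
cv2.imwrite('pics/w2z.png',cv2.resize(im,None,fx=2.25,fy=2.25,interpolation=cv2.INTER_CUBIC))
E
```

```text
(no output)
```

View pics/w2z.png

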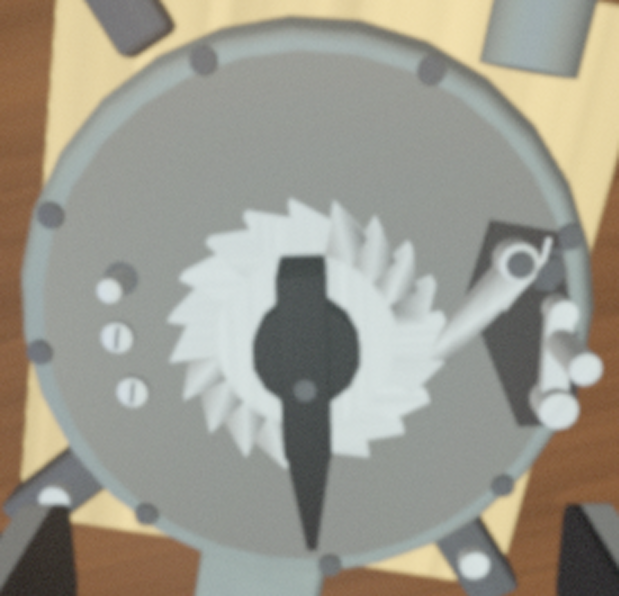

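```bash
python3 - <<'E'
from h import *
s=dict(ee_pos=np.array([0.56686552,0.06610599,0.22925025]),orientation=np.array([1.23416044e-01,9.92354906e-01,1.56288297e-04,4.43797288e-04]))
w=lambda x,y,z:onz("wrist",(185+x/2.25,80+y/2.25),z,s)
B=np.array([w(x,y,.076) for x,y in [(204,60),(431,70),(570,237),(502,485),(330,564),(147,513),(40,351),(51,215)]])
c,r=fitc(B);print(c,r)
for n,a in dict(pin=(109,291,.093),s1=(116,338,.078),s2=(133,392,.078),tip=(312,547,.115),dot=(305,390,.133),tail=(303,257,.133),pawlpiv=(518,262,.088),postTop=(585,368,.115),boss=(557,410,.093)).items():
    p=w(*a);print(n,p.round(4),pol(p,c))
print('scene post',onz("scene",(245+525/4,195+338/4),.115),'boss',onz("scene",(245+486/4,195+383/4),.093))
print('side post',onz("side",(220+419/4,155+166/4),.115),'boss',onz("side",(220+455/4,155+202/4),.093))
E
```

```text
[0.56751894 0.06348377] 0.09099183252992764
pin [0.5356 0.0082 0.093 ] (np.float64(63.8), np.float64(-120.0))
s1 [0.5543 0.0007 0.078 ] (np.float64(64.2), np.float64(-101.9))
s2 [5.741e-01 2.000e-04 7.800e-02] (np.float64(63.6), np.float64(-84.0))
tip [0.626  0.0503 0.115 ] (np.float64(60.0), np.float64(-12.7))
dot [0.5678 0.0632 0.133 ] (np.float64(0.4), np.float64(-44.7))
tail [0.5321 0.0719 0.133 ] (np.float64(36.4), np.float64(166.7))
pawlpiv [0.5592 0.1339 0.088 ] (np.float64(70.9), np.float64(96.7))
postTop [0.5879 0.1424 0.115 ] (np.float64(81.5), np.float64(75.5))
boss [0.6094 0.1368 0.093 ] (np.float64(84.5), np.float64(60.3))
scene post [0.59059875 0.14415546 0.115     ] boss [0.60970619 0.13681646 0.093     ]
side post [0.58923747 0.13992175 0.115     ] boss [0.61138208 0.13254911 0.093     ]
```

jog_arm(
  commands=[0.0007, -0.001, -0.03, 0.02, 0, 0, -0.03, 0, 0, 0, -0.03, 0, 0, 0, -0.011, 0, 0, 0, 0, 0],
)

```text
t: 2.75
ee_pos: [0.5672, 0.0645, 0.1269]
orientation: [0.114, 0.994, -0.0, -0.001]
ft_force: [-0.2, -0.4, -0.1]
gripper_width: 0.086
```

jog_arm(
  commands=[0, 0, 0, 0, 0, 0, 0, 0],
)

```text
t: 2.95
ee_pos: [0.5692, 0.064, 0.1296]
orientation: [0.114, 0.993, 0.0, 0.002]
ft_force: [0.3, 0.2, -0.1]
gripper_width: 0.0853
```

```bash
python3 - <<'E'
from h import *
s,im=snap("wrist","w3.png");print(s['t'],s['ee_pos'],s['orientation'],s['ft_force'],s['ft_torque'])
E
```

```text
2.95 [0.56921829 0.06404863 0.12964116] [1.14032342e-01 9.93475004e-01 7.00303009e-05 2.00899227e-03] [ 0.32181618  0.17144837 -0.05424668] [-0.00354281 -0.0272216   0.03972894]
```

View pics/w3.png

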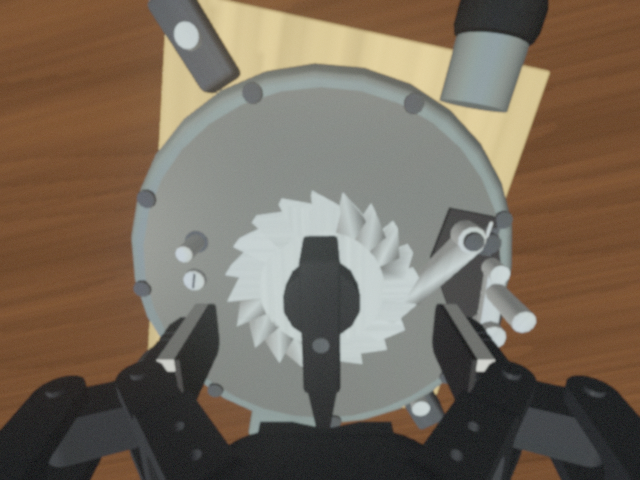

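The bar lies between the open pads, with the dot at (321,345) about 1 mm left of the pad centre. I'm closing now.

jog_arm(
  commands=[-0.0005, -0.001, 0, 0, 0, 0, 0, 0, 0, 0, 0, 0, 0, 0, 0, 0, 0, 0, 0, 0],
  fingers=1,
  grip_force=80,
)

```text
t: 3.5
ee_pos: [0.5695, 0.0626, 0.1303]
orientation: [0.114, 0.993, -0.0, 0.003]
ft_force: [-0.1, -1.9, 9.6]
gripper_width: 0.0147
```

jog_arm(
  commands=[0, 0, 0, 0, 0, 0, 0, 0, 0, 0, 0, 0],
)

```text
t: 3.8
ee_pos: [0.5694, 0.0623, 0.1305]
orientation: [0.114, 0.993, -0.001, 0.003]
ft_force: [-1.7, -2.3, 11.8]
gripper_width: 0.0126
```

```bash
cat >> h.py <<'E'
def st():
    from scipy.spatial.transform import Rotation as R
    s=telemetry.observe(); x=R.from_quat(s['orientation']).as_matrix()[:,0]
    print('t',round(s['t'],2),'p',s['ee_pos'].round(4),'yaw',round(np.degrees(np.arctan2(x[1],x[0])),2),'F',s['ft_force'].round(1),'T',s['ft_torque'].round(3),'w',round(s['gripper_width'],4),'j6',round(s['qpos'][5],3))
E
python3 -c "
from h import *
st()"
```

```text
t 3.8 p [0.5694 0.0623 0.1305] yaw 166.92 F [-1.7 -2.3 11.8] T [-0.34   0.365  0.199] w 0.0126 j6 -1.43
```

The fingertips seem to bear on the hub under the bar: Fz is 12 N. I'll open, rise 5 mm and grip again while the pawl holds.

jog_arm(
  commands=[0, 0, 0, 0, 0, 0, 0, 0, 0, 0, 0.005, 0, 0, 0, 0, 0, 0, 0, 0, 0],
  fingers=0.6,
)

```text
t: 4.3
ee_pos: [0.567, 0.063, 0.132]
orientation: [0.114, 0.993, -0.0, -0.0]
ft_force: [0.1, -0.6, -0.3]
gripper_width: 0.034
```

```bash
python3 -c "
from h import *
st()"
```

```text
t 4.3 p [0.567 0.063 0.132] yaw 166.89 F [ 0.1 -0.6 -0.3] T [-0.024  0.023  0.036] w 0.034 j6 -1.43
```

jog_arm(
  commands=[0, 0, 0, 0, 0, 0, 0, 0, 0, 0, 0, 0, 0, 0, 0, 0, 0, 0, 0, 0],
  fingers=1,
  grip_force=80,
)

```text
t: 4.8
ee_pos: [0.5669, 0.0628, 0.1321]
orientation: [0.114, 0.993, -0.0, -0.001]
ft_force: [-2.5, -2.5, 1.8]
gripper_width: 0.0127
```

```bash
python3 -c "
from h import *
st()"
```

```text
t 4.8 p [0.5669 0.0628 0.1321] yaw 166.91 F [-2.5 -2.5  1.8] T [-0.328  0.373  0.075] w 0.0127 j6 -1.43
```

jog_arm(
  commands=[0, 0, 0, -0.02, 0, 0, 0, -0.03, 0, 0, 0, -0.03, 0, 0, 0, -0.03, 0, 0, 0, -0.03],
)

```text
t: 5.3
ee_pos: [0.567, 0.063, 0.1321]
orientation: [0.185, 0.983, -0.0, -0.0]
ft_force: [-4.9, -2.0, 2.7]
gripper_width: 0.013
```

```bash
python3 -c "
from h import *
st()"
```

```text
t 5.3 p [0.567  0.063  0.1321] yaw 158.73 F [-4.9 -2.   2.7] T [-0.317  0.703  0.282] w 0.013 j6 -1.288
```

jog_arm(
  commands=[0, 0, 0, -0.04, 0, 0, 0, -0.04, 0, 0, 0, -0.04, 0, 0, 0, -0.04, 0, 0, 0, -0.04],
)

```text
t: 5.8
ee_pos: [0.567, 0.0631, 0.1321]
orientation: [0.282, 0.959, 0.0, -0.0]
ft_force: [-3.7, -1.8, 1.1]
gripper_width: 0.0124
```

```bash
python3 -c "
from h import *
st();snap('wrist','w4.png')"
```

```text
t 5.8 p [0.567  0.0631 0.1321] yaw 147.25 F [-3.7 -1.8  1.1] T [-0.254  0.696  0.288] w 0.0124 j6 -1.087
```

View pics/w4.png

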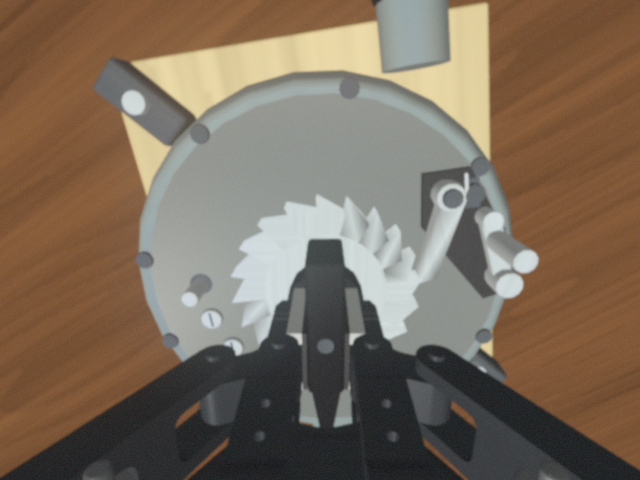

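The bar turns with the gripper and Tz is 0.28, the spring's load. I'm carrying on winding.

jog_arm(
  commands=[0, 0, 0, -0.04, 0, 0, 0, -0.04, 0, 0, 0, -0.04, 0, 0, 0, -0.04, 0, 0, 0, -0.04],
)

```text
t: 6.35
ee_pos: [0.5671, 0.0633, 0.1321]
orientation: [0.376, 0.927, 0.0, -0.0]
ft_force: [-3.1, -0.5, 1.7]
gripper_width: 0.0126
```

jog_arm(
  commands=[0, 0, 0, -0.04, 0, 0, 0, -0.04, 0, 0, 0, -0.04, 0, 0, 0, -0.04, 0, 0, 0, -0.04],
)

```text
t: 6.85
ee_pos: [0.5673, 0.0634, 0.1321]
orientation: [0.466, 0.885, 0.0, -0.0]
ft_force: [-2.8, -1.0, 0.6]
gripper_width: 0.0129
```

jog_arm(
  commands=[0, 0, 0, -0.04, 0, 0, 0, -0.04, 0, 0, 0, -0.04, 0, 0, 0, -0.04, 0, 0, 0, -0.04],
)

```text
t: 7.35
ee_pos: [0.5674, 0.0635, 0.1322]
orientation: [0.552, 0.834, 0.001, 0.0]
ft_force: [-2.7, -0.4, 0.3]
gripper_width: 0.0127
```

jog_arm(
  commands=[0, 0, 0, -0.04, 0, 0, 0, -0.04, 0, 0, 0, -0.04, 0, 0, 0, -0.04, 0, 0, 0, -0.04],
)

```text
t: 7.85
ee_pos: [0.5676, 0.0635, 0.1322]
orientation: [0.633, 0.774, 0.001, 0.0]
ft_force: [-0.5, -0.2, -0.7]
gripper_width: 0.0127
```

```bash
python3 -c "
from h import *
st();snap('wrist','w5.png')"
```

```text
t 7.85 p [0.5676 0.0635 0.1322] yaw 101.48 F [-0.5 -0.2 -0.7] T [0.046 0.269 0.331] w 0.0127 j6 -0.288
```

View pics/w5.png

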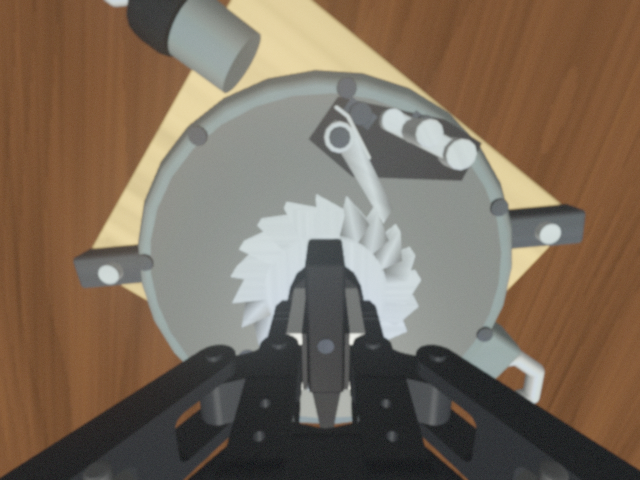

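The pawl tip shows at about (378,215) on the wheel, and the nose is at about −78.5°. Continuing.

jog_arm(
  commands=[0, 0, 0, -0.04, 0, 0, 0, -0.04, 0, 0, 0, -0.04, 0, 0, 0, -0.04, 0, 0, 0, -0.04],
)

```text
t: 8.4
ee_pos: [0.5677, 0.0635, 0.1322]
orientation: [0.707, 0.707, 0.001, 0.0]
ft_force: [-0.5, 1.2, -1.3]
gripper_width: 0.0125
```

jog_arm(
  commands=[0, 0, 0, -0.04, 0, 0, 0, -0.04, 0, 0, 0, -0.04, 0, 0, 0, -0.04, 0, 0, 0, -0.04],
)

```text
t: 8.9
ee_pos: [0.5679, 0.0635, 0.1322]
orientation: [0.774, 0.633, 0.001, 0.0]
ft_force: [1.9, 1.6, -2.1]
gripper_width: 0.0129
```

jog_arm(
  commands=[0, 0, 0, -0.04, 0, 0, 0, -0.04, 0, 0, 0, -0.04, 0, 0, 0, -0.04, 0, 0, 0, -0.04],
)

```text
t: 9.4
ee_pos: [0.5681, 0.0634, 0.1322]
orientation: [0.833, 0.553, 0.001, 0.0]
ft_force: [1.9, 0.6, -1.9]
gripper_width: 0.0126
```

jog_arm(
  commands=[0, 0, 0, -0.04, 0, 0, 0, -0.04, 0, 0, 0, -0.04, 0, 0, 0, -0.02, 0, 0, 0, 0],
)

```text
t: 9.9
ee_pos: [0.5681, 0.0634, 0.1322]
orientation: [0.87, 0.494, 0.001, 0.0]
ft_force: [6.7, 1.6, -5.2]
gripper_width: 0.0126
```

```bash
python3 -c "
from h import *
st();s,im=snap('wrist','w6.png');a=cv2.imread('pics/w6.png')[90:340,200:500];cv2.imwrite('pics/w6z.png',cv2.resize(a,None,fx=2.4,fy=2.4,interpolation=2))"
```

```text
t 9.9 p [0.5681 0.0634 0.1322] yaw 59.18 F [ 6.7  1.6 -5.2] T [ 0.253 -0.808  0.297] w 0.0126 j6 0.45
```

View pics/w6z.png

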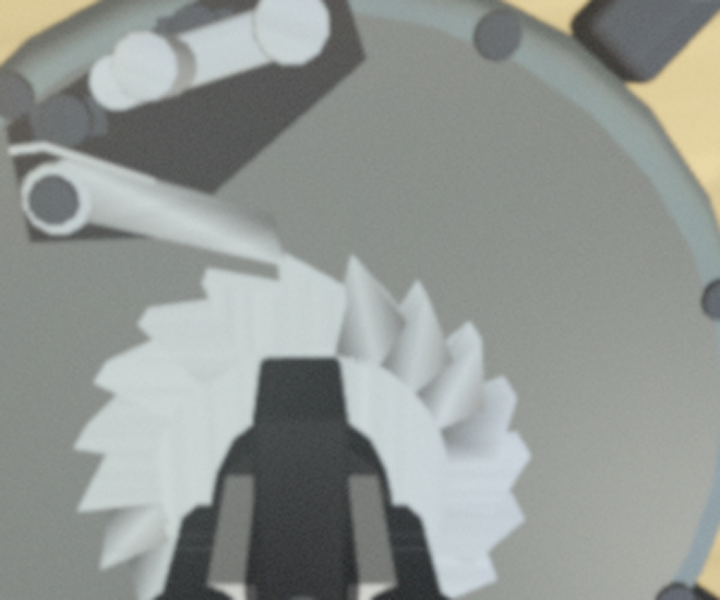

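The pawl is riding at the tip of the next tooth, near (282,262) in the enlargement, and the nose is at −121°. I'm winding a bit further in small steps.

jog_arm(
  commands=[0, 0, 0, -0.02, 0, 0, 0, -0.03, 0, 0, 0, -0.03, 0, 0, 0, -0.02, 0, 0, 0, 0],
)

```text
t: 10.45
ee_pos: [0.5682, 0.0633, 0.1322]
orientation: [0.893, 0.45, 0.002, 0.0]
ft_force: [5.6, 0.9, -6.2]
gripper_width: 0.0126
```

```bash
python3 -c "
from h import *
st();s,im=snap('wrist','w7.png');a=cv2.imread('pics/w7.png')[90:340,200:500];cv2.imwrite('pics/w7z.png',cv2.resize(a,None,fx=2.4,fy=2.4,interpolation=2))"
```

```text
t 10.45 p [0.5682 0.0633 0.1322] yaw 53.46 F [ 5.6  0.9 -6.2] T [ 0.173 -0.816  0.261] w 0.0126 j6 0.549
```

View pics/w7z.png

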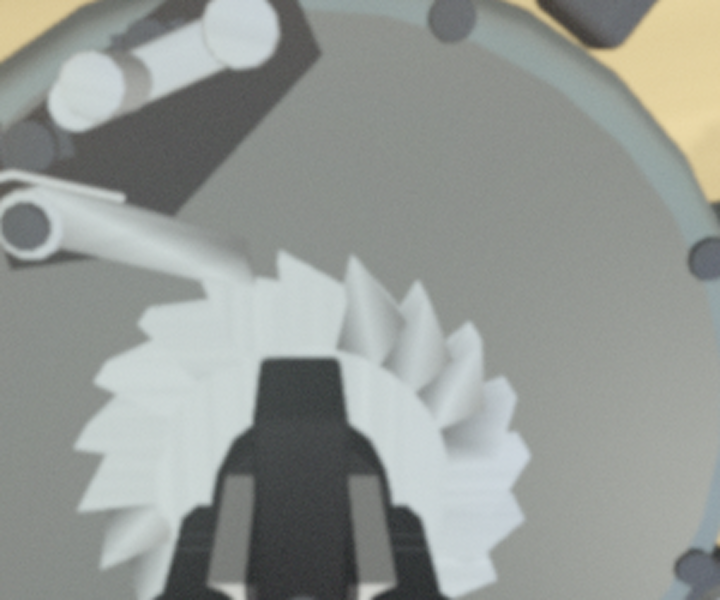

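The pawl has dropped in behind the tooth: its tip is at (255,278), the tooth face at (280,258), a gap of about 6°. I'm easing back slowly.

jog_arm(
  commands=[0, 0, 0, 0.01, 0, 0, 0, 0.015, 0, 0, 0, 0.015, 0, 0, 0, 0.01, 0, 0, 0, 0],
)

```text
t: 11.0
ee_pos: [0.5682, 0.0633, 0.1322]
orientation: [0.882, 0.472, 0.002, 0.0]
ft_force: [5.8, 2.7, -6.9]
gripper_width: 0.0126
```

```bash
python3 -c "
from h import *
st();s,im=snap('wrist','w8.png');a=cv2.imread('pics/w8.png')[90:340,200:500];cv2.imwrite('pics/w8z.png',cv2.resize(a,None,fx=2.4,fy=2.4,interpolation=2))"
```

```text
t 11.0 p [0.5682 0.0633 0.1322] yaw 56.34 F [ 5.8  2.7 -6.9] T [ 0.288 -0.839  0.33 ] w 0.0126 j6 0.499
```

View pics/w8z.png

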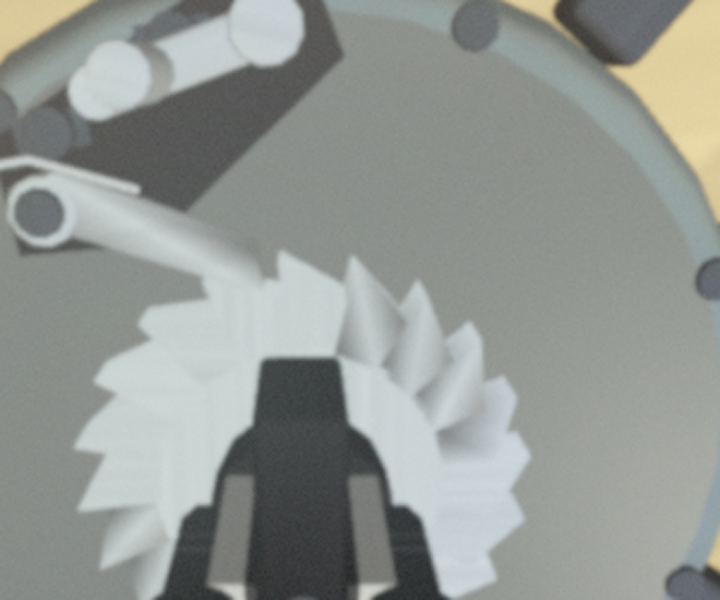

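jog_arm(
  commands=[0, 0, 0, 0.008, 0, 0, 0, 0.008, 0, 0, 0, 0.008, 0, 0, 0, 0, 0, 0, 0, 0],
)

```text
t: 11.55
ee_pos: [0.5682, 0.0633, 0.1322]
orientation: [0.876, 0.483, 0.002, 0.0]
ft_force: [5.9, 1.5, -5.6]
gripper_width: 0.0124
```

```bash
python3 -c "
from h import *
st();s,im=snap('wrist','w9.png');a=cv2.imread('pics/w9.png')[150:250,250:350];cv2.imwrite('pics/w9z.png',cv2.resize(a,None,fx=5,fy=5,interpolation=2))"
```

```text
t 11.55 p [0.5682 0.0633 0.1322] yaw 57.71 F [ 5.9  1.5 -5.6] T [ 0.326 -0.763  0.216] w 0.0124 j6 0.475
```

View pics/w9z.png

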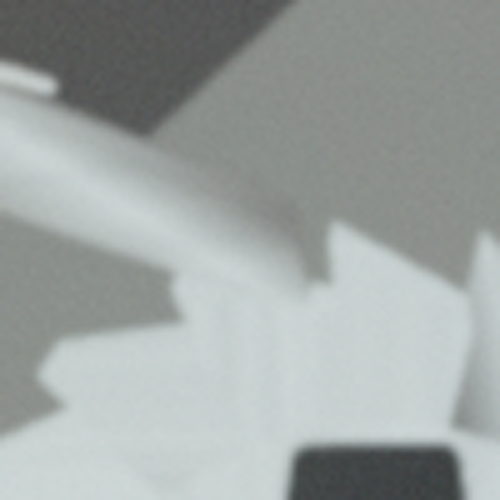

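The remaining gap is about 5 px, roughly 4°. Easing on.

jog_arm(
  commands=[0, 0, 0, 0.008, 0, 0, 0, 0.008, 0, 0, 0, 0.008, 0, 0, 0, 0.008, 0, 0, 0, 0],
)

```text
t: 12.1
ee_pos: [0.5681, 0.0634, 0.1322]
orientation: [0.868, 0.497, 0.001, 0.0]
ft_force: [5.4, 2.7, -6.4]
gripper_width: 0.0128
```

```bash
python3 -c "
from h import *
st();s,im=snap('wrist','w10.png');a=cv2.imread('pics/w10.png')[150:250,250:350];cv2.imwrite('pics/w10z.png',cv2.resize(a,None,fx=5,fy=5,interpolation=2));st()"
```

```text
t 12.1 p [0.5681 0.0634 0.1322] yaw 59.54 F [ 5.4  2.7 -6.4] T [ 0.283 -0.817  0.311] w 0.0128 j6 0.443
t 12.15 p [0.5681 0.0634 0.1322] yaw 59.54 F [ 4.8  2.  -5.9] T [ 0.346 -0.818  0.296] w 0.0128 j6 0.443
```

View pics/w10z.png

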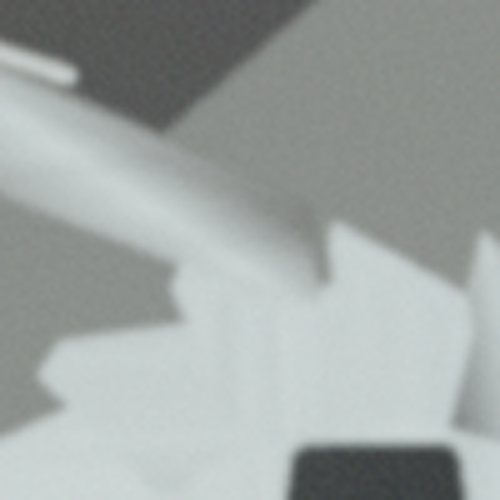

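The pawl is almost touching the tooth and the torque is still 0.30. I'm taking very small steps from here.

jog_arm(
  commands=[0, 0, 0, 0.004, 0, 0, 0, 0.004, 0, 0, 0, 0],
)

```text
t: 12.45
ee_pos: [0.5681, 0.0634, 0.1322]
orientation: [0.866, 0.5, 0.001, 0.0]
ft_force: [4.8, 2.2, -6.9]
gripper_width: 0.0122
```

```bash
python3 -c "
from h import *
st()"
```

```text
t 12.45 p [0.5681 0.0634 0.1322] yaw 60.0 F [ 4.8  2.2 -6.9] T [ 0.326 -0.834  0.264] w 0.0122 j6 0.435
```

jog_arm(
  commands=[0, 0, 0, 0.004, 0, 0, 0, 0, 0, 0, 0, 0],
)

```text
t: 12.75
ee_pos: [0.5681, 0.0634, 0.1322]
orientation: [0.865, 0.502, 0.001, 0.0]
ft_force: [5.5, 2.5, -5.7]
gripper_width: 0.0126
```

```bash
python3 -c "
from h import *
st()"
```

```text
t 12.75 p [0.5681 0.0634 0.1322] yaw 60.23 F [ 5.5  2.5 -5.7] T [ 0.329 -0.801  0.214] w 0.0126 j6 0.431
```

jog_arm(
  commands=[0, 0, 0, 0.003, 0, 0, 0, 0, 0, 0, 0, 0],
)

```text
t: 13.05
ee_pos: [0.5681, 0.0634, 0.1322]
orientation: [0.864, 0.503, 0.001, 0.0]
ft_force: [5.8, 2.4, -5.7]
gripper_width: 0.0128
```

```bash
python3 -c "
from h import *
st()"
```

```text
t 13.05 p [0.5681 0.0634 0.1322] yaw 60.4 F [ 5.8  2.4 -5.7] T [ 0.274 -0.785  0.227] w 0.0128 j6 0.428
```

jog_arm(
  commands=[0, 0, 0, 0.003, 0, 0, 0, 0, 0, 0, 0, 0],
)

```text
t: 13.35
ee_pos: [0.5681, 0.0634, 0.1322]
orientation: [0.864, 0.504, 0.001, 0.0]
ft_force: [4.3, 1.5, -5.4]
gripper_width: 0.0127
```

```bash
python3 -c "
from h import *
st();s,im=snap('wrist','w11.png');a=cv2.imread('pics/w11.png')[150:250,250:350];cv2.imwrite('pics/w11z.png',cv2.resize(a,None,fx=5,fy=5,interpolation=2));st()"
```

```text
t 13.35 p [0.5681 0.0634 0.1322] yaw 60.57 F [ 4.3  1.5 -5.4] T [ 0.337 -0.817  0.233] w 0.0127 j6 0.425
t 13.4 p [0.5681 0.0634 0.1322] yaw 60.57 F [ 4.5  3.1 -6.3] T [ 0.314 -0.829  0.304] w 0.0125 j6 0.425
```

View pics/w11z.png

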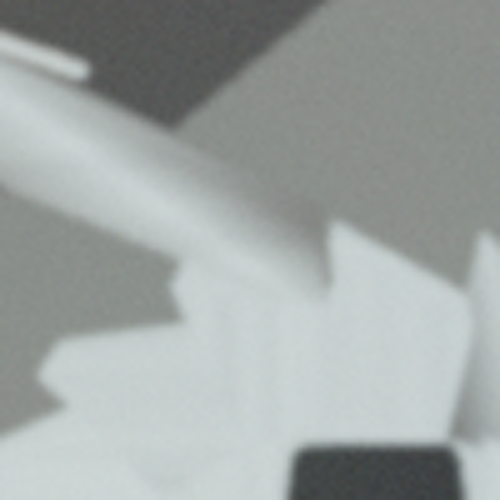

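jog_arm(
  commands=[0, 0, 0, 0.004, 0, 0, 0, 0],
)

```text
t: 13.6
ee_pos: [0.5681, 0.0634, 0.1322]
orientation: [0.863, 0.506, 0.002, 0.0]
ft_force: [6.2, 1.6, -5.9]
gripper_width: 0.0126
```

```bash
python3 -c "
from h import *
st()"
```

```text
t 13.6 p [0.5681 0.0634 0.1322] yaw 60.8 F [ 6.2  1.6 -5.9] T [ 0.281 -0.787  0.213] w 0.0126 j6 0.421
```

jog_arm(
  commands=[0, 0, 0, 0.004, 0, 0, 0, 0],
)

```text
t: 13.8
ee_pos: [0.5681, 0.0634, 0.1322]
orientation: [0.862, 0.508, 0.001, 0.0]
ft_force: [4.8, 1.8, -5.9]
gripper_width: 0.0125
```

```bash
python3 -c "
from h import *
st()"
```

```text
t 13.8 p [0.5681 0.0634 0.1322] yaw 61.03 F [ 4.8  1.8 -5.9] T [ 0.289 -0.822  0.244] w 0.0125 j6 0.417
```

jog_arm(
  commands=[0, 0, 0, 0, 0, 0, 0, 0],
)

```text
t: 14.0
ee_pos: [0.5681, 0.0634, 0.1322]
orientation: [0.862, 0.508, 0.001, 0.0]
ft_force: [5.2, 2.7, -6.4]
gripper_width: 0.0128
```

```bash
python3 -c "
from h import *
st();s,im=snap('wrist','w12.png');a=cv2.imread('pics/w12.png')[150:250,250:350];cv2.imwrite('pics/w12z.png',cv2.resize(a,None,fx=5,fy=5,interpolation=2));st()"
```

```text
t 14.0 p [0.5681 0.0634 0.1322] yaw 61.02 F [ 5.2  2.7 -6.4] T [ 0.334 -0.807  0.248] w 0.0128 j6 0.417
t 14.05 p [0.5681 0.0634 0.1322] yaw 61.03 F [ 5.4  2.1 -6. ] T [ 0.298 -0.764  0.311] w 0.0129 j6 0.417
```

View pics/w12z.png

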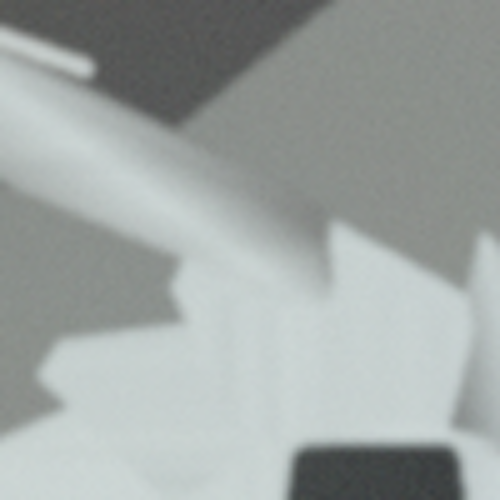

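jog_arm(
  commands=[0, 0, 0, 0.004, 0, 0, 0, 0],
)

```text
t: 14.25
ee_pos: [0.5681, 0.0634, 0.1322]
orientation: [0.86, 0.509, 0.001, 0.0]
ft_force: [5.3, 1.5, -5.8]
gripper_width: 0.0128
```

```bash
python3 -c "
from h import *
st()"
```

```text
t 14.25 p [0.5681 0.0634 0.1322] yaw 61.25 F [ 5.3  1.5 -5.8] T [ 0.293 -0.803  0.202] w 0.0128 j6 0.413
```

jog_arm(
  commands=[0, 0, 0, 0.004, 0, 0, 0, 0],
)

```text
t: 14.45
ee_pos: [0.5681, 0.0634, 0.1322]
orientation: [0.859, 0.511, 0.001, 0.0]
ft_force: [5.9, 2.2, -5.0]
gripper_width: 0.013
```

```bash
python3 -c "
from h import *
st()"
```

```text
t 14.45 p [0.5681 0.0634 0.1322] yaw 61.49 F [ 5.9  2.2 -5. ] T [ 0.308 -0.828  0.231] w 0.013 j6 0.409
```

jog_arm(
  commands=[0, 0, 0, 0, 0, 0, 0, 0],
)

```text
t: 14.65
ee_pos: [0.5681, 0.0634, 0.1322]
orientation: [0.859, 0.511, 0.001, 0.0]
ft_force: [5.8, 2.0, -6.3]
gripper_width: 0.0126
```

```bash
python3 -c "
from h import *
st()"
```

```text
t 14.65 p [0.5681 0.0634 0.1322] yaw 61.48 F [ 5.8  2.  -6.3] T [ 0.281 -0.78   0.265] w 0.0126 j6 0.409
```

```bash
python3 -c "
from h import *
st();s=telemetry.observe();print(s['joint_efforts'].round(4));s,im=snap('wrist','w13.png');a=cv2.imread('pics/w13.png')[170:230,280:340];cv2.imwrite('pics/w13z.png',cv2.resize(a,None,fx=9,fy=9,interpolation=2));print(telemetry.observe()['joint_efforts'].round(4))"
```

```text
t 14.65 p [0.5681 0.0634 0.1322] yaw 61.48 F [ 5.8  2.  -6.3] T [ 0.281 -0.78   0.265] w 0.0126 j6 0.409
[ -1.0449 -40.0197 -28.5937  -0.386    1.1688   0.2682]
[ -1.0444 -40.0195 -28.5934  -0.3862   1.1687   0.2682]
```

View pics/w13z.png

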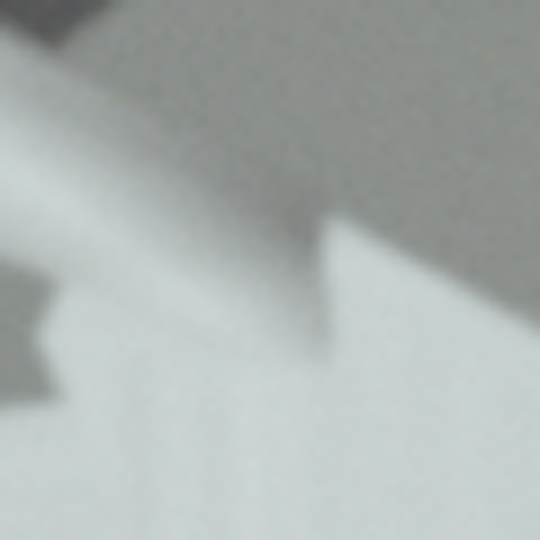

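jog_arm(
  commands=[0, 0, 0, 0.004, 0, 0, 0, 0],
)

```text
t: 14.9
ee_pos: [0.5681, 0.0634, 0.1322]
orientation: [0.858, 0.513, 0.002, 0.0]
ft_force: [4.5, 2.1, -5.9]
gripper_width: 0.0124
```

```bash
python3 -c "
from h import *
st();s=telemetry.observe();print(s['joint_efforts'].round(4))"
```

```text
t 14.9 p [0.5681 0.0634 0.1322] yaw 61.71 F [ 4.5  2.1 -5.9] T [ 0.326 -0.771  0.228] w 0.0124 j6 0.405
[ -1.0473 -40.0145 -28.5965  -0.3916   1.1656   0.2493]
```

The joint-6 effort reading is clean and has just begun to drop (0.268 to 0.249), so I'll follow that.

jog_arm(
  commands=[0, 0, 0, 0.003, 0, 0, 0, 0],
)

```text
t: 15.1
ee_pos: [0.5681, 0.0634, 0.1322]
orientation: [0.858, 0.514, 0.001, 0.0]
ft_force: [4.5, 2.2, -5.3]
gripper_width: 0.0124
```

```bash
python3 -c "
from h import *
st();s=telemetry.observe();print(s['joint_efforts'].round(4))"
```

```text
t 15.1 p [0.5681 0.0634 0.1322] yaw 61.88 F [ 4.5  2.2 -5.3] T [ 0.302 -0.75   0.212] w 0.0124 j6 0.402
[ -1.0628 -40.0105 -28.5992  -0.3907   1.1632   0.2594]
```

jog_arm(
  commands=[0, 0, 0, 0.003, 0, 0, 0, 0],
)

```text
t: 15.3
ee_pos: [0.5681, 0.0634, 0.1322]
orientation: [0.857, 0.515, 0.001, 0.0]
ft_force: [4.6, 1.9, -6.5]
gripper_width: 0.0126
```

```bash
python3 -c "
from h import *
st();s=telemetry.observe();print(s['joint_efforts'].round(4))"
```

```text
t 15.3 p [0.5681 0.0634 0.1322] yaw 62.05 F [ 4.6  1.9 -6.5] T [ 0.34  -0.757  0.23 ] w 0.0126 j6 0.399
[ -1.0146 -40.0098 -28.5993  -0.4031   1.161    0.2241]
```

jog_arm(
  commands=[0, 0, 0, 0.003, 0, 0, 0, 0],
)

```text
t: 15.5
ee_pos: [0.5681, 0.0634, 0.1322]
orientation: [0.856, 0.517, 0.002, 0.0]
ft_force: [5.7, 2.8, -5.2]
gripper_width: 0.0126
```

```bash
python3 -c "
from h import *
st();s=telemetry.observe();print(s['joint_efforts'].round(4))"
```

```text
t 15.5 p [0.5681 0.0634 0.1322] yaw 62.21 F [ 5.7  2.8 -5.2] T [ 0.357 -0.781  0.155] w 0.0126 j6 0.397
[ -0.9294 -40.0115 -28.5987  -0.4275   1.1601   0.1589]
```

jog_arm(
  commands=[0, 0, 0, 0.003, 0, 0, 0, 0],
)

```text
t: 15.7
ee_pos: [0.5681, 0.0634, 0.1322]
orientation: [0.856, 0.518, 0.001, 0.0]
ft_force: [4.6, 1.1, -5.9]
gripper_width: 0.013
```

```bash
python3 -c "
from h import *
st();s=telemetry.observe();print(s['joint_efforts'].round(4));s,im=snap('wrist','w14.png');a=cv2.imread('pics/w14.png')[170:230,280:340];cv2.imwrite('pics/w14z.png',cv2.resize(a,None,fx=9,fy=9,interpolation=2))"
```

```text
t 15.7 p [0.5681 0.0634 0.1322] yaw 62.36 F [ 4.6  1.1 -5.9] T [ 0.291 -0.774  0.081] w 0.013 j6 0.394
[ -0.8353 -40.0097 -28.5987  -0.4544   1.1591   0.0872]
```

View pics/w14z.png

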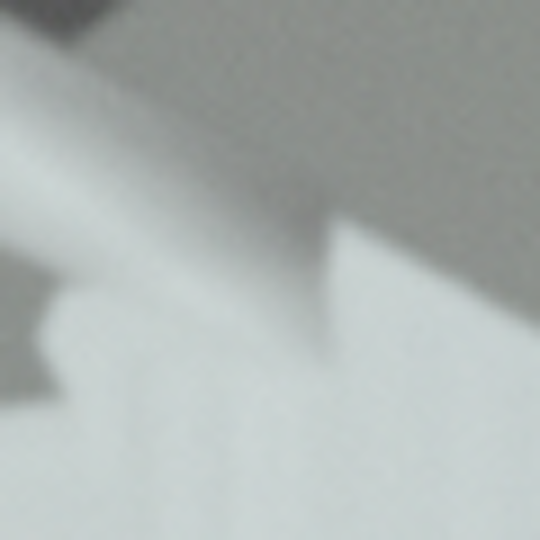

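The effort falls by about 0.07 per 3 mrad as the pawl takes the load. One more step brings it to about zero.

jog_arm(
  commands=[0, 0, 0, 0.003, 0, 0, 0, 0],
)

```text
t: 15.95
ee_pos: [0.5681, 0.0633, 0.1322]
orientation: [0.855, 0.519, 0.002, 0.0]
ft_force: [5.7, 2.3, -6.2]
gripper_width: 0.0129
```

```bash
python3 -c "
from h import *
st();s=telemetry.observe();print(s['joint_efforts'].round(4))"
```

```text
t 15.95 p [0.5681 0.0633 0.1322] yaw 62.52 F [ 5.7  2.3 -6.2] T [ 0.346 -0.798  0.062] w 0.0129 j6 0.391
[-7.56600e-01 -4.00107e+01 -2.85981e+01 -4.80300e-01  1.15840e+00
  2.11000e-02]
```

jog_arm(
  commands=[0, 0, 0, 0, 0, 0, 0, 0, 0, 0, 0, 0],
  grip_force=20,
)

```text
t: 16.25
ee_pos: [0.5681, 0.0634, 0.1322]
orientation: [0.855, 0.519, 0.002, 0.0]
ft_force: [5.9, 2.9, -5.6]
gripper_width: 0.0125
```

```bash
python3 -c "
from h import *
st();s=telemetry.observe();print(s['joint_efforts'].round(4))"
```

```text
t 16.25 p [0.5681 0.0634 0.1322] yaw 62.52 F [ 5.9  2.9 -5.6] T [ 0.284 -0.8   -0.04 ] w 0.0125 j6 0.391
[-7.53900e-01 -4.00109e+01 -2.85976e+01 -4.79000e-01  1.15870e+00
  2.93000e-02]
```

Torque is about zero. Letting go.

jog_arm(
  commands=[0, 0, 0, 0, 0, 0, 0, 0, 0, 0, 0, 0, 0, 0, 0, 0, 0, 0, 0, 0],
  fingers=0.6,
)

```text
t: 16.75
ee_pos: [0.5673, 0.063, 0.1325]
orientation: [0.855, 0.519, 0.0, 0.0]
ft_force: [0.1, 0.1, -0.9]
gripper_width: 0.0346
```

```bash
python3 -c "
from h import *
st();s=telemetry.observe();print(s['joint_efforts'].round(4));snap('wrist','w15.png')"
```

```text
t 16.75 p [0.5673 0.063  0.1325] yaw 62.55 F [ 0.1  0.1 -0.9] T [ 0.     0.084 -0.008] w 0.0346 j6 0.391
[-2.90000e-03 -3.74473e+01 -2.87023e+01  1.00000e-04  7.00000e-04
  1.00000e-04]
```

View pics/w15.png

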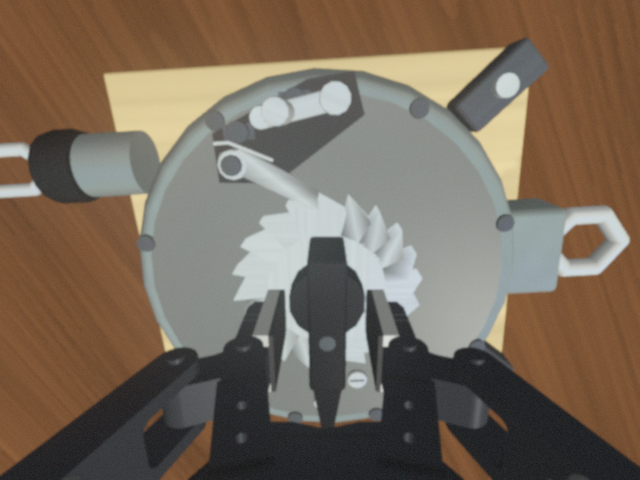

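The knob stayed put when let go, with all wrench readings near zero. I'm lifting and turning toward the keeper pushing pose, then measuring.

jog_arm(
  commands=[0, 0, 0.02, 0, 0, 0, 0.03, 0, 0, 0.01, 0.03, 0.12, 0, 0.01, 0.02, 0.12, 0, 0.01, 0, 0.12],
)

```text
t: 17.3
ee_pos: [0.5692, 0.0933, 0.2366]
orientation: [0.746, 0.666, 0.003, 0.003]
ft_force: [0.1, -0.7, -0.3]
gripper_width: 0.0338
```

jog_arm(
  commands=[0, 0.01, 0, 0.12, 0, 0.01, 0, 0.12, 0, 0.01, 0, 0.12, 0, 0, 0, 0, 0, 0, 0, 0],
  fingers=1,
)

```text
t: 17.8
ee_pos: [0.5672, 0.1229, 0.2322]
orientation: [0.618, 0.786, -0.0, 0.0]
ft_force: [-0.6, -0.9, -1.1]
gripper_width: -0.0002
```

```bash
python3 -c "
from h import *
st();s,im=snap('wrist','w16.png');print(s['ee_pos'],s['orientation'].tolist())"
```

```text
t 17.8 p [0.5672 0.1229 0.2322] yaw 103.69 F [-0.6 -0.9 -1.1] T [-0.063 -0.002  0.03 ] w -0.0002 j6 -0.221
[0.56720148 0.12289102 0.23223647] [0.6178186180886757, 0.7863206320311066, -0.00013559777374667296, 1.9961058846197305e-05]
```

View pics/w16.png

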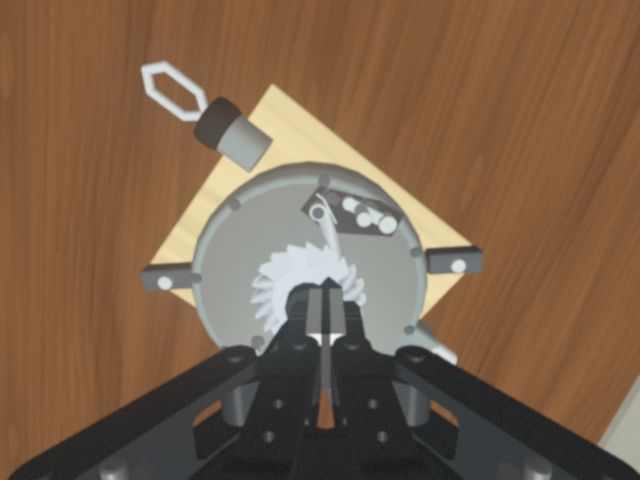

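```bash
python3 -c "
from h import *
a=cv2.imread('pics/w16.png')[150:350,190:440];a1=a[20:100,100:230]
cv2.imwrite('pics/w16z.png',cv2.resize(a1,None,fx=6,fy=6,interpolation=2))
snap('scene','sc2.png');b=cv2.imread('pics/sc2.png')[195:345,245:445];cv2.imwrite('pics/sc2z.png',cv2.resize(b,None,fx=4,fy=4,interpolation=2))"
```

```text
(no output)
```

View pics/w16z.png

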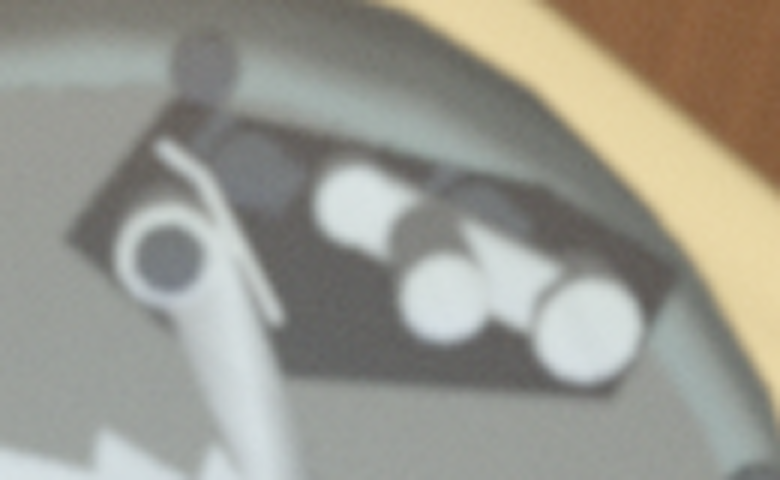

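View pics/sc2z.png

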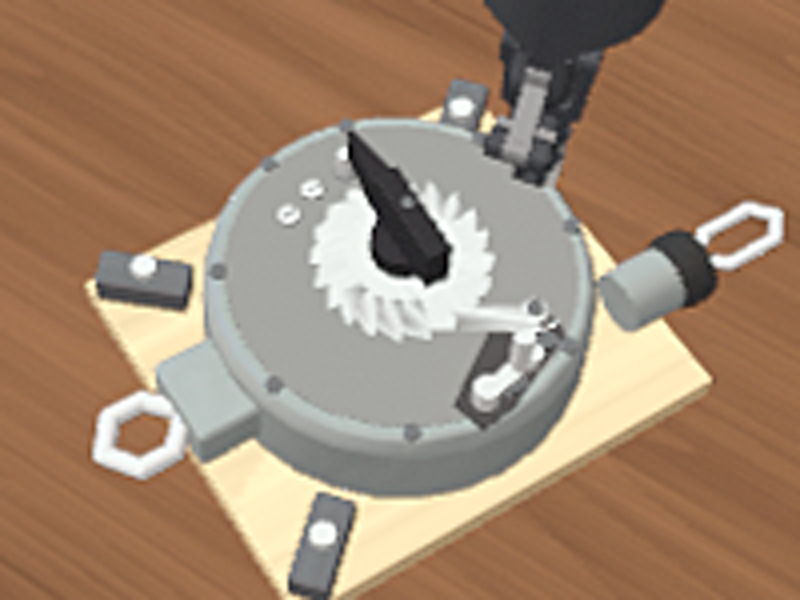

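The nose is over the marker pin in the scene view. In the wrist view the post top is at (364,220) and the boss at (388,225).

```bash
python3 -c "
from h import *
s=dict(ee_pos=np.array([0.56720148,0.12289102,0.23223647]),orientation=np.array([0.6178186180886757,0.7863206320311066,-0.00013559777374667296,1.9961058846197305e-05]))
Q=onz('wrist',(363.8,220),.115,s);P=onz('wrist',(388,225),.093,s);L=onz('wrist',(290+357/6,170+205/6),.084,s)
print(Q,P,L,np.hypot(*(Q-P)[:2]))
c=np.array([.5675,.0635])
tip=onz('scene',(245+348/4,195+135/4),.115);tail=onz('scene',(245+433/4,195+232/4),.133);print(pol(tip,c),tail,pol(tail,c))
Q=np.array([.588,.142]);P=np.array([.6093,.1368])
u=np.array([np.cos(np.radians(104)),np.sin(np.radians(104))]);v=np.array([u[1],-u[0]])
print('C touch',P-.0207*v+(.0101+.016)*u,'C end',P-.0207*v+(-.0102+.016)*u,u)
"
```

```text
[0.58812398 0.1422352  0.115     ] [0.60974521 0.13733238 0.093     ] [0.58009809 0.14371598 0.084     ] 0.022170146254674884
(np.float64(58.2), np.float64(-118.0)) [0.57581766 0.08299625 0.133     ] (np.float64(21.2), np.float64(66.9))
C touch [0.58290072 0.15711694] C end [0.58781173 0.13741993] [-0.2419219   0.97029573]
```

jog_arm(
  commands=[0.006, 0.023, 0, 0, 0.007, 0.023, 0, 0.005, 0, 0, -0.035, 0, 0, 0, -0.035, 0, 0, 0, -0.02, 0],
)

```text
t: 18.4
ee_pos: [0.5788, 0.1685, 0.1392]
orientation: [0.616, 0.788, -0.001, -0.001]
ft_force: [-0.7, 0.9, -0.2]
gripper_width: -0.0003
```

jog_arm(
  commands=[0, 0, -0.017, 0, 0, 0, 0, 0, 0, 0, 0, 0],
)

```text
t: 18.7
ee_pos: [0.5808, 0.1688, 0.126]
orientation: [0.615, 0.788, 0.0, 0.0]
ft_force: [0.1, 0.4, -0.2]
gripper_width: -0.0003
```

```bash
python3 -c "
from h import *
st();s,im=snap('wrist','w17.png');print(telemetry.observe()['joint_efforts'].round(3))
snap('side','sd3.png');b=cv2.imread('pics/sd3.png')[140:290,240:440];cv2.imwrite('pics/sd3z.png',cv2.resize(b,None,fx=4,fy=4,interpolation=2))"
```

```text
t 18.7 p [0.5808 0.1688 0.126 ] yaw 104.05 F [ 0.1  0.4 -0.2] T [-0.015 -0.039  0.022] w -0.0003 j6 -0.15
[-1.6000e-02 -3.9762e+01 -2.7918e+01 -1.0000e-03  2.1000e-02  2.0000e-03]
```

View pics/w17.png

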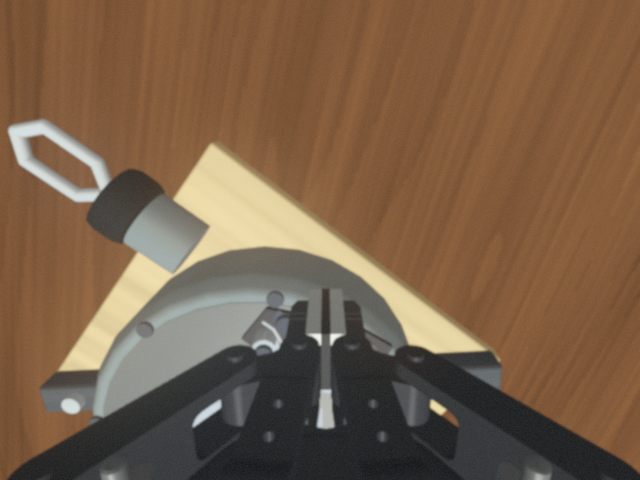

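View pics/sd3z.png

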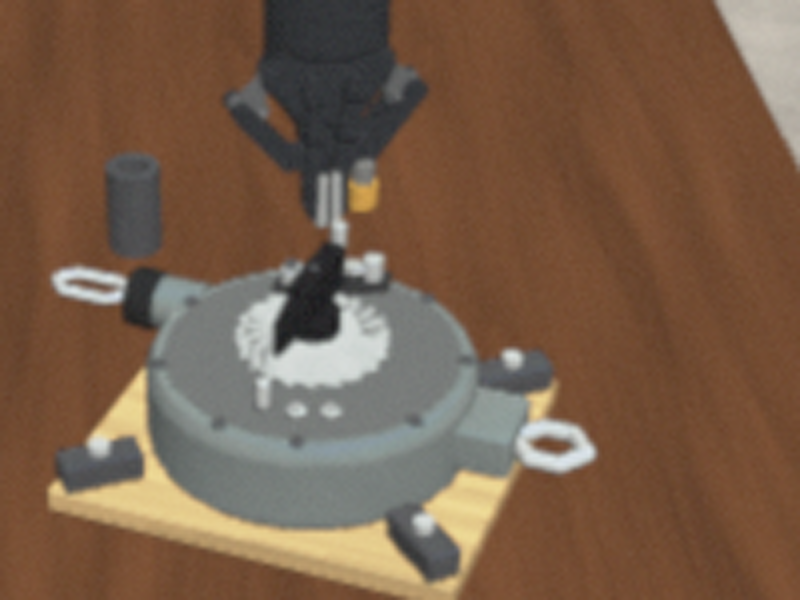

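The closed fingers stand outside the post with about 12 mm of clearance. I'm pushing inward along (0.24, −0.97).

jog_arm(
  commands=[0.001, -0.004, 0, 0, 0.001, -0.004, 0, 0, 0.001, -0.004, 0, 0, 0.001, -0.004, 0, 0, 0.001, -0.004, 0, 0],
)

```text
t: 19.3
ee_pos: [0.5843, 0.1491, 0.1249]
orientation: [0.615, 0.788, -0.0, -0.001]
ft_force: [-3.3, 2.2, 0.3]
gripper_width: 0.0
```

```bash
python3 -c "
from h import *
st();print(telemetry.observe()['joint_efforts'].round(3))"
```

```text
t 19.3 p [0.5843 0.1491 0.1249] yaw 104.09 F [-3.3  2.2  0.3] T [ 0.414  0.531 -0.015] w 0.0 j6 -0.185
[-1.7090e+00 -4.1076e+01 -3.0424e+01 -5.9400e-01 -7.7900e-01  2.9000e-02]
```

jog_arm(
  commands=[0.001, -0.003, 0, 0, 0.001, -0.003, 0, 0, 0.0005, -0.002, 0, 0, 0, 0, 0, 0],
)

```text
t: 19.7
ee_pos: [0.5881, 0.1405, 0.1253]
orientation: [0.615, 0.788, 0.0, 0.0]
ft_force: [-0.6, 0.7, 0.1]
gripper_width: -0.0
```

```bash
python3 -c "
from h import *
st();print(telemetry.observe()['joint_efforts'].round(3))
snap('side','sd4.png');b=cv2.imread('pics/sd4.png')[170:270,270:400];cv2.imwrite('pics/sd4z.png',cv2.resize(b,None,fx=6,fy=6,interpolation=2))
snap('scene','sc4.png');b=cv2.imread('pics/sc4.png')[220:320,320:450];cv2.imwrite('pics/sc4z.png',cv2.resize(b,None,fx=6,fy=6,interpolation=2))"
```

```text
t 19.7 p [0.5881 0.1405 0.1253] yaw 104.08 F [-0.6  0.7  0.1] T [-0.     0.075 -0.008] w -0.0 j6 -0.198
[-3.1400e-01 -4.1125e+01 -2.9059e+01 -5.7000e-02 -4.8000e-02 -1.8000e-02]
```

View pics/sd4z.png

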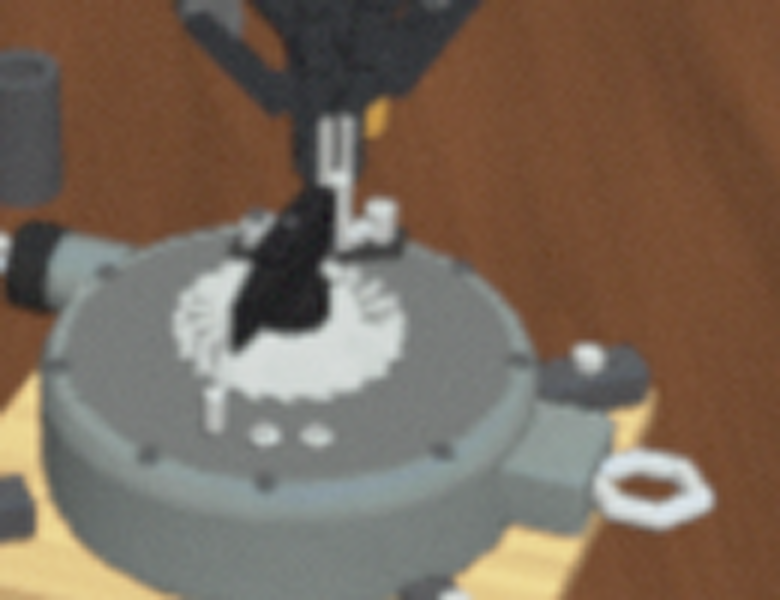

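View pics/sc4z.png

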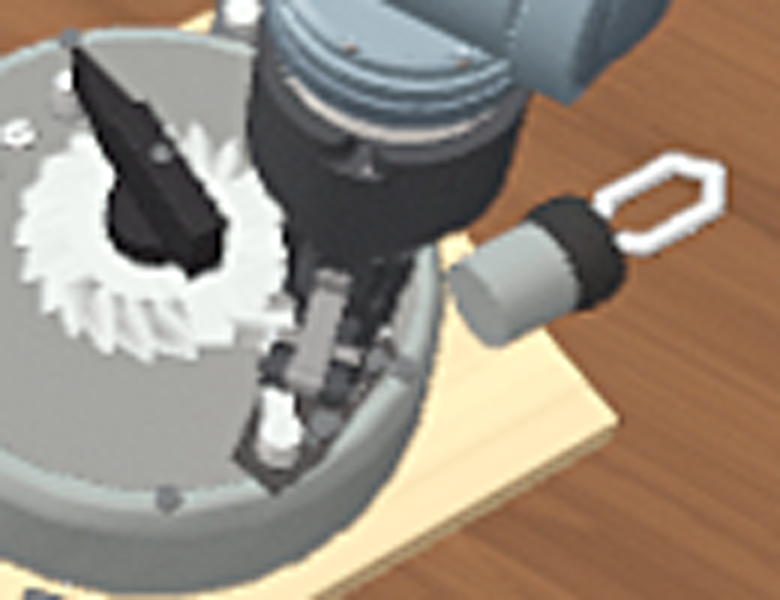

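The keeper is swinging in, about 3 mm short by calculation. Continuing in 1 mm steps and watching for the stop.

jog_arm(
  commands=[0, -0.001, 0, 0, 0, -0.001, 0, 0, 0, 0, 0, 0],
)

```text
t: 20.1
ee_pos: [0.5883, 0.1393, 0.1257]
orientation: [0.615, 0.789, 0.001, 0.0]
ft_force: [1.8, 2.8, -1.1]
gripper_width: -0.0001
```

```bash
python3 -c "
from h import *
st();print(telemetry.observe()['joint_efforts'].round(3))"
```

```text
t 20.1 p [0.5883 0.1393 0.1257] yaw 104.09 F [ 1.8  2.8 -1.1] T [ 0.452 -0.255  0.051] w -0.0001 j6 -0.201
[-1.5890e+00 -4.0701e+01 -2.7965e+01 -5.9200e-01  3.8200e-01  1.5000e-02]
```

jog_arm(
  commands=[0, -0.001, 0, 0, 0, -0.001, 0, 0, 0, 0, 0, 0],
)

```text
t: 20.4
ee_pos: [0.5882, 0.1388, 0.1257]
orientation: [0.615, 0.788, 0.002, -0.0]
ft_force: [2.8, 9.1, -1.3]
gripper_width: 0.0001
```

```bash
python3 -c "
from h import *
st();print(telemetry.observe()['joint_efforts'].round(3))"
```

```text
t 20.4 p [0.5882 0.1388 0.1257] yaw 104.08 F [ 2.8  9.1 -1.3] T [ 1.576 -0.418  0.064] w 0.0001 j6 -0.205
[ -5.446 -40.87  -27.519  -2.028   0.71    0.043]
```

The force rose from 3 N to 9 N with almost no motion, so this is the stop. I'm backing off, lifting and looking.

jog_arm(
  commands=[0, 0.003, 0, 0, -0.001, 0.006, 0, 0, 0, 0.005, 0.03, 0, 0, 0, 0.04, 0, 0, -0.02, 0.04, 0],
)

```text
t: 20.9
ee_pos: [0.5859, 0.1321, 0.2358]
orientation: [0.614, 0.789, -0.001, -0.001]
ft_force: [0.8, -0.9, 0.3]
gripper_width: 0.0001
```

jog_arm(
  commands=[-0.01, -0.02, 0, 0, 0, 0, 0, 0, 0, 0, 0, 0],
)

```text
t: 21.2
ee_pos: [0.5762, 0.1108, 0.2347]
orientation: [0.615, 0.788, -0.0, -0.0]
ft_force: [0.4, 0.1, -0.2]
gripper_width: 0.0003
```

```bash
python3 -c "
from h import *
st();s,im=snap('wrist','w18.png');print(s['ee_pos'].tolist(),s['orientation'].tolist())
b=cv2.imread('pics/w18.png')[150:300,230:430];cv2.imwrite('pics/w18z.png',cv2.resize(b,None,fx=4,fy=4,interpolation=2))
snap('scene','sc5.png');b=cv2.imread('pics/sc5.png')[195:345,245:445];cv2.imwrite('pics/sc5z.png',cv2.resize(b,None,fx=4,fy=4,interpolation=2))"
```

```text
t 21.2 p [0.5762 0.1108 0.2347] yaw 104.05 F [ 0.4  0.1 -0.2] T [-0.01   0.033 -0.016] w 0.0003 j6 -0.248
[0.5762486205195199, 0.11082967665824982, 0.23471952284351597] [0.6153288949718552, 0.7882702413973129, -0.00044270689163741355, -0.00042608772073024693]
```

View pics/w18z.png

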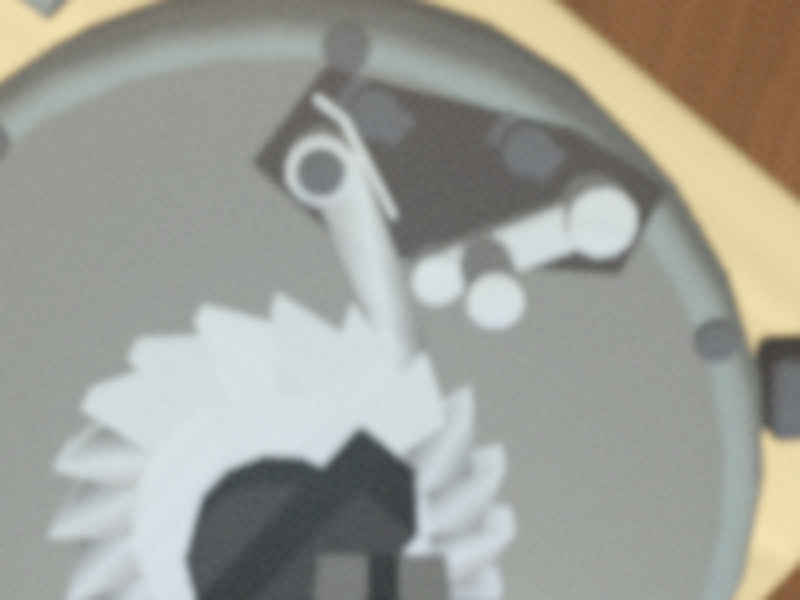

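View pics/sc5z.png

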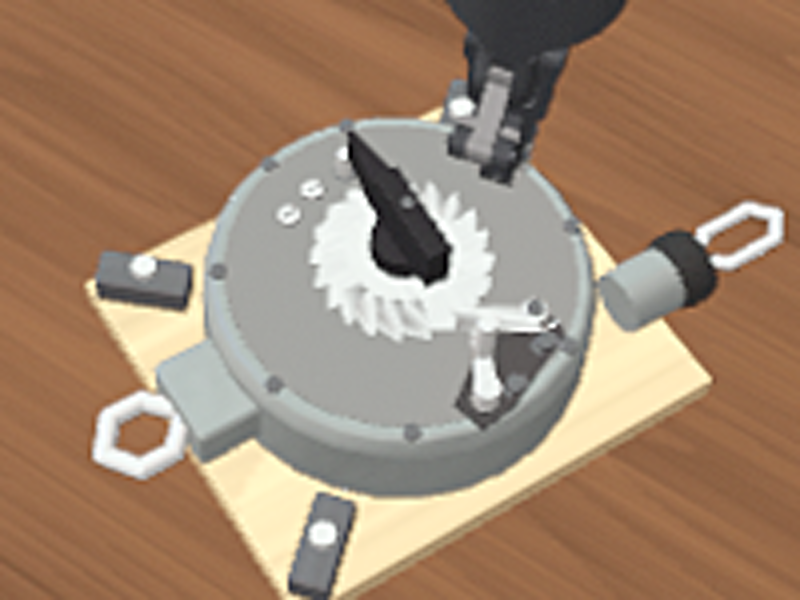

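```bash
python3 -c "
from h import *
s=dict(ee_pos=np.array([0.5762486,0.1108297,0.2347195]),orientation=np.array([0.6153288949718552,0.7882702413973129,-0.00044270689163741355,-0.00042608772073024693]))
w=lambda x,y,z:onz('wrist',(230+x/4,150+y/4),z,s)
Q=w(495,301,.115);P=w(603,220,.093);L=w(436,280,.084)
an=lambda a:np.degrees(np.arctan2(a[1],a[0]))%360
print(Q,P,L,an(Q-P),an(L-P))
Q0=np.array([.58812,.14224]);P0=np.array([.60975,.13733]);L0=np.array([.5801,.14372])
print(an(Q0-P0),an(L0-P0),np.radians([an(Q-P)-an(Q0-P0),an(L-P)-an(L0-P0)]))
"
```

```text
[0.59187295 0.12463128 0.115     ] [0.60980697 0.1379152  0.093     ] [0.58471508 0.1176634  0.084     ] 216.52773661790897 218.90718097843762
167.2106186316001 167.83795567284847 [0.86074609 0.89132613]
```

The keeper turned about 0.86–0.89 rad from its start at 0–0.1 and met a hard stop, so it is home behind the pawl. The nose stands on the pin at about −117.5° to −118°, against −120° for the pin. Handing in.

```bash
python3 -c "
from h import *
st();print(workorder.finish_job())"
```

```text
t 21.3 p [0.5762 0.1114 0.2341] yaw 104.11 F [ 0.1 -0.6 -0.4] T [ 0.026 -0.004 -0.018] w 0.0002 j6 -0.248
the job is handed in; nothing more can be done
None
```

I wound the knob about six teeth clockwise to the tooth at the marker pin and saw the pawl drop in behind it. I then eased the knob back in steps of 3 to 15 mrad until the joint-6 effort fell from 0.27 to about 0.02 N m, opened the fingers, and swung the keeper in. I handed the job in at 21.3 s.

**Last checks**
- **Nose:** it rests at about −117.5° to −118°, and the pin is at −120°. That is roughly 2.5 mm at the pin. The knob did not move when I let go.
- **Keeper:** it turned 0.86 to 0.89 rad from its start and met a firm stop at about 9 N. With a start of 0 to 0.1 rad, that puts it near 0.9 rad or more. This is a camera estimate good to about 0.05 rad, so it does not fully exclude a value just under the 0.84 limit.
- **Robot:** the arm is clear of everything, and the force readings are near zero. I never went near the socket, spanner, fitting or offcut.

**What went wrong or disagreed**
- On the first grip the fingertips pressed on the hub with 12 N, so I opened, raised the gripper 5 mm and gripped again. The knob was on its pawl then.
- The wrist torque reading was too noisy to show when the load passed to the pawl, so I used the joint-6 effort instead.

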